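# Seat the thali on the warming tray and hold the dial at boost

## Robot

A 6-joint arm with a two-finger parallel gripper is mounted at the origin on the work surface. World frame = base frame: x ahead of the robot, y to its left, z up, the work surface at z = 0. Lengths are in m, angles in degrees, forces in N, time in s.
With the tool pointing down it reaches from about 0.35 to 0.875 m from the base axis. Payload 4.2 kg.
Tool frame: the origin (TCP) lies midway between the tips of the shut fingers; the grasp point (between the pads) lies 19 mm behind it; y points along the fingers, z is the direction in which the jaws open and shut, and the axes are right-handed (so a half turn about y gives the same grasp; the last joint's range is limited). The gripper opens to 87 mm and grips with 3 to 60 N. Pads are 19 mm wide; open, the fingers measure 117 mm over their backs; the gripper's body (75 mm by 190 mm) begins 51 mm behind the grasp point.
Start: joints at [-52.277, 22.042, 0.453, 0, -68.411, -14.817], TCP at [0.243, -0.576, 0.223] pointing down, gripper open.
Joint ranges: [-179.83, 179.83], [-69.29, 118.12], [-61.27, 80.66], [-181.25, 117.63], [-171.15, -9.14], [-177.46, 177.46]. Speed limits (degrees/s): [159.86, 159.86, 180, 180, 180, 180].

## Interface

Orientations are given as [roll, pitch, yaw] about the fixed x, y, z axes, in that order (R = Rz(yaw) Ry(pitch) Rx(roll)).
In Python, from workcell import env gives the robot as it stands. The module is installed in compiled form; this text tells all that it offers. Calls block until the motion is done:
- env.goto(position, orientation): joint-space move of the TCP to a pose.
- env.move_straight(position, rotation=None, rate=0.15, force_limit=None): straight line of the TCP; rotation=None keeps the orientation; rate is the mean speed in m/s. With force_limit (N) it stops when the force on the tool has changed by that much, and returns True; else False.
- env.set_joints(angles): joint-space move.
- env.gripper_to(opening, grasp_force=None): opening from 0.0 (shut) to 1.0 (fully open); grasp_force is the grip in N (None keeps the last); returns when the fingers have stopped.
- env.dwell(seconds).
- env.inverse_kinematics(position, orientation): joint angles nearest the present ones, or None.
- env.read_state(): the state.
- env.grab_frame(name): name is "scene" or "top" or "wrist"; returns a dict with "image" (384x512x3 uint8, blue, green, red), "fx", "fy", "cx", "cy" (pixels), "D" ([k1, k2, p1, p2, k3] as OpenCV has them; the pictures are not rectified), "position" and "orientation" of the camera in the world. Camera axes: x right, y up, looking along -z (the intrinsics and any distortion apply to the point x, -y, -z); pixel columns grow to the right and rows downward; lengths in m; the calibration is good to about 2 mm. A picture is of the moment at which its call begins. There is no depth.
A pose or a line that the arm cannot do raises env.Unreachable and nothing moves.
- env.close_job(): hands the job in, once; it reports no verdict.
Trained networks look in a picture, given as the dict that the camera call returned (one of the last four; its "shot" number tells which), for a name from the list of things; names that differ only in an ending like _2 or _b are one class to them, and where a whole thing is asked for, a point or a joint stands for the part that bears it (a point fixed in the world has none). Each returns a list of dicts, best first, with "score" (0 to 1); they miss things now and then, are a little off and sometimes report something else, mostly with a low value. They report only what shows in the picture. A call takes as long as a camera call. They do not tell look-alikes from the thing itself.
- env.search_frame(picture, thing): "xyz" ([x, y, z] in m, in world coordinates, good to about 4 mm: the middle of the surface that is visible of it).
- env.trace(picture, thing): "mask" (384x512 bool, what is visible of it).
The state is a dict: "clock": time; "joint_positions": joint angles; "qvel": joint speeds; "joint_torque": joint torques, N m; "position": TCP position; "tool_rot": TCP orientation; "force": force on the tool from outside, world axes, zero at the start; "wrist_torque": the same for the moment, N m; "opening": opening from 0.0 (shut) to 1.0 (fully open).
Only numpy, scipy, OpenCV 4.12 (cv2) and the standard library are available. Lean on these libraries where they do the work, as an engineer would, in place of code of your own. Each camera call takes 0.05 s, during which the arm holds its last target.

## Task

Warm the thali and its katori for the meal: the compartment thali stands askew on the warming tray, so slide it, keeping it down on the glass, until it is snug against both the back rail and the left side rail, with the katori still standing in its well. Only then turn the tray's dial clockwise past its first and second clicks to the third, the red boost mark, which is sprung and runs back if let go; finish with the gripper still holding the dial there. Leave everything else on the table where it stands.

Things in the scene. Friction and masses are not known exactly. Their poses are not given: they have to be found in the camera images.
- tray: Electric warming tray fixed on the table, 320 (x) x 500 (y) x 50 mm tall; black loop handles reach 30 mm out at both ends. Origin: centre of its underside; x points to its back, away from the robot, y to its left, z up; place and yaw vary. Its flat top, 50 mm above the table, is black glass from y -150 to +250 mm and aluminium control deck from y -250 to -150 mm.
- rail_corner (a point): Point on the glass where the inner faces of the tray's two steel stop rails meet (x +140, y +230 mm in the tray's frame, axes parallel to it). The back rail runs 370 mm from here along -y, the left side rail 270 mm along -x. Rails are 6 mm thick, from 8 to 28 mm above the glass. Front and right of the glass have no rail.
- seat (a point): Where the thali's origin lies when it is fully home against both rails: on the glass at x +40, y +95 mm in the tray's frame (100 mm from the back rail, 135 mm from the side rail). Axes parallel to the tray's, and so are the thali's when home.
- thali: Rectangular steel compartment thali, loose, 200 (x) x 270 (y) mm over its rolled rim, 25 mm tall, corners rounded at 25 mm, about 0.5 kg. Origin: centre of its underside, z up. Upright walls; rim 6 mm thick, centred 22 mm up, 3 mm proud of the walls. A long well in front (-x), three wells at the back (+x). It slides easily on glass and rails. It starts 30 to 65 mm short of home in x and in y, turned up to 0.14 rad.
- katori: Blue ceramic bowl, 68 mm across the rim, 42 mm tall, about 0.11 kg, loose in the thali's back left well (x +52, y +88 mm in the thali's frame; the well is about 83 x 83 mm, its floor 3 mm above the thali's underside). Origin: centre of its underside.
- dial (a joint): The tray's dial, rad: 0 off (start), growing clockwise seen from above, axis vertical at x -55, y -200 mm in the tray's frame. Clicks every 24 degrees: first 0.42 (yellow dot) and second 0.84 (orange), where it rests by itself; third 1.26 (red, boost), where a spring of 0.12 to 0.16 N m drives it back to the second if let go. Hard stop at 1.33. Passing a click takes up to 0.17 N m.
- dial_grip (a point): Middle of the dial's bar grip, on its axis, 74 mm above the table. Black bar 50 mm long, 14 wide, 30 tall (its top 86 mm above the table) on a round skirt 54 mm across, top 58 mm above the table. The point turns with the dial: x along the bar to the end with the white pointer line, y across the bar, z up. At off x stands 0.63 rad anticlockwise of the tray's x.
- ghee_pot: Steel ghee pot with a ribbed twist cap, 78 mm across, 102 mm tall, loose; bystander. Origin: centre of its underside.
- spoon_stand: Orange plastic spoon stand with steel spoons in it, 86 mm across, about 165 mm tall with the spoons, loose; bystander. Origin: centre of its underside.
- tumbler: Steel tumbler, 72 mm across, 105 mm tall, loose; bystander. Origin: centre of its underside.
- salt_pot: White ceramic salt pot with a cork stopper, 60 mm across, 80 mm tall, loose; bystander. Origin: centre of its underside.
Not all that is in view belongs to the job. Of the things like the katori, leave any that is turquoise; of the rest the larger one is meant.

How it is judged:
By the outcome, as a careful person would: the job done as asked, in the order asked, and still so for the second after the job is handed in, while the arm keeps its last pose, push and grip.
It also fails if it takes over 51 s, if anything falls off the work surface, if the arm or the gripper's body presses on something with over 40 N, if the wrist force passes 120 N, or if a joint passes its speed limit or range.

## Working session

There is one attempt and no reset: what is moved stays moved. The work goes in short steps, each a Python script; the robot and the scene stay as the last script left them, time stands still between calls to the robot, and variables do not carry over. Pictures are saved under pics/ and viewed, and the job is handed in when it is done.

```bash
ls; mkdir -p pics
python3 - <<'E'
from workcell import env
import cv2,json
s=env.read_state();print({k:s[k] for k in('clock','position','tool_rot','opening','force')})
for n in('top','scene'):
    f=env.grab_frame(n);cv2.imwrite(f'pics/{n}0.png',f['image']);print(n,{k:f[k] for k in f if k!='image'})
    for t in('tray','thali','katori','dial','ghee_pot','spoon_stand','tumbler','salt_pot'):
        print(t,[(round(d['score'],2),[round(float(v),3) for v in d['xyz']]) for d in env.search_frame(f,t)][:4])
print(env.read_state()['clock'])
E
```

```text
pics
{'clock': 0.0, 'position': array([ 0.24306294, -0.57514107,  0.22145884]), 'tool_rot': array([-8.98757043e+01,  3.31115779e-03,  2.28948471e+01]), 'opening': 1.0015878313654418, 'force': array([ 0.04030957,  0.37072565, -0.65477868])}
top {'fx': 358.3189903177351, 'fy': 358.3189903177351, 'cx': 257.8353564544412, 'cy': 190.92936336632212, 'D': array([-0.04829422,  0.        ,  0.        ,  0.        ,  0.        ]), 'position': array([0.44902418, 0.01066744, 1.16063897]), 'orientation': array([  6.65100906,   0.62566102, -89.45697585]), 'shot': 1}
tray [(0.93, [0.644, -0.118, 0.055])]
thali [(0.96, [0.611, -0.028, 0.054])]
katori [(0.62, [0.493, 0.312, 0.025]), (0.46, [0.765, 0.288, 0.013])]
dial []
ghee_pot [(0.68, [0.36, 0.464, 0.09])]
spoon_stand [(0.84, [0.523, -0.509, 0.079])]
tumbler [(0.78, [0.529, 0.545, 0.065])]
salt_pot [(0.67, [0.384, -0.441, 0.063])]
scene {'fx': 376.3876619971454, 'fy': 376.3876619971454, 'cx': 249.59665483099272, 'cy': 190.98046488951317, 'D': array([0.0031551, 0.       , 0.       , 0.       , 0.       ]), 'position': array([1.17486388, 0.6860967 , 0.85873662]), 'orientation': array([ 49.92527068,  -0.7295099 , 137.4137134 ]), 'shot': 2}
tray [(0.78, [0.707, 0.026, 0.051]), (0.26, [0.611, -0.25, 0.059])]
thali [(0.79, [0.604, -0.029, 0.056])]
katori [(0.9, [0.656, 0.058, 0.079]), (0.56, [0.478, 0.299, 0.029])]
dial [(0.49, [0.608, -0.249, 0.059]), (0.24, [0.659, 0.058, 0.079])]
ghee_pot [(0.81, [0.378, 0.485, 0.071])]
spoon_stand [(0.68, [0.527, -0.474, 0.09])]
tumbler [(0.82, [0.546, 0.533, 0.066]), (0.42, [0.379, 0.487, 0.069])]
salt_pot [(0.69, [0.394, -0.437, 0.049])]
0.9
```

View pics/top0.png

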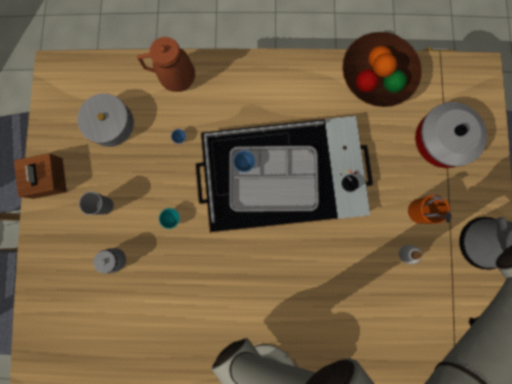

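View pics/scene0.png

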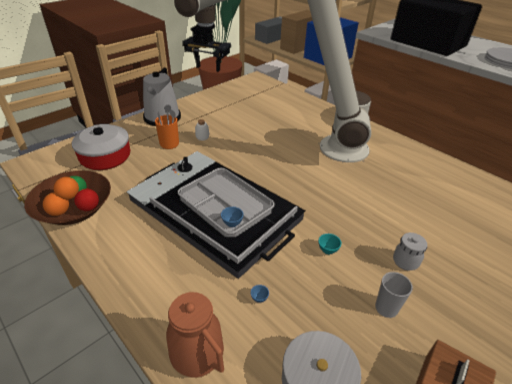

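```bash
cat > h.py <<'E'
from workcell import env
import cv2,numpy as np
from scipy.spatial.transform import Rotation as R
from scipy.optimize import least_squares
def cam(f):
    Rw=R.from_euler('xyz',f['orientation'],degrees=True).as_matrix()
    Rc=np.diag([1,-1,-1])@Rw.T
    K=np.array([[f['fx'],0,f['cx']],[0,f['fy'],f['cy']],[0,0,1]])
    return Rc,-Rc@f['position'],K,f['D']
def proj(f,P):
    r,t,K,D=cam(f);return cv2.projectPoints(np.asarray(P,float).reshape(-1,1,3),cv2.Rodrigues(r)[0],t,K,D)[0].reshape(-1,2)
def unproj(f,uv,z):
    r,t,K,D=cam(f);n=cv2.undistortPoints(np.asarray(uv,float).reshape(-1,1,2),K,D).reshape(-1,2)
    d=np.c_[n,np.ones(len(n))]@r;s=(z-f['position'][2])/d[:,2]
    return f['position']+s[:,None]*d
def tf(p,P):  # p=x,y,yaw(rad)
    P=np.atleast_2d(np.asarray(P,float));c,s=np.cos(p[2]),np.sin(p[2])
    return np.c_[p[0]+c*P[:,0]-s*P[:,1],p[1]+s*P[:,0]+c*P[:,1],P[:,2]]
def rrect(lx,ly,r,z,n=8):
    out=[]
    for k,(sx,sy) in enumerate([(1,1),(-1,1),(-1,-1),(1,-1)]):
        a=np.linspace(0,np.pi/2,n)+k*np.pi/2
        out+=[(sx*(lx/2-r)+r*np.cos(t),sy*(ly/2-r)+r*np.sin(t),z) for t in a]
    return np.array(out)
TR=np.array([[.16,.25,.05],[-.16,.25,.05],[-.16,-.25,.05],[.16,-.25,.05]])
def overlay(f,tray,thali,name,crop=None,sc=1):
    im=cv2.resize(f['image'],None,fx=sc,fy=sc,interpolation=cv2.INTER_CUBIC)
    def pl(P,c,cl=True): cv2.polylines(im,[np.round((proj(f,P)+.5)*sc-.5).astype(int)],cl,c,1,cv2.LINE_AA)
    if tray is not None:
        pl(tf(tray,TR),(0,255,255));pl(tf(tray,[[.14,-.14,.078],[.14,.23,.078],[-.13,.23,.078]]),(0,255,0),False)
        pl(tf(tray,[[-.16,-.15,.05],[.16,-.15,.05]]),(0,255,255),False)
        a=np.linspace(0,6.28,40);pl(tf(tray,np.c_[-.055+.027*np.cos(a),-.2+.027*np.sin(a),0*a+.058]),(255,0,255))
    if thali is not None: pl(tf(thali,rrect(.2,.27,.025,.072)),(0,0,255))
    if crop: x0,y0,x1,y1=[int(v*sc) for v in crop];im=im[y0:y1,x0:x1]
    cv2.imwrite('pics/'+name,im)
E
cat > a.py <<'E'
from h import *
f=env.grab_frame('top')
def fit(mask,lx,ly,z):
    c=max(cv2.findContours(mask.astype(np.uint8),0,1)[0],key=cv2.contourArea).reshape(-1,2)
    W=unproj(f,c,z)[:,:2]
    return W
m=env.trace(f,'thali')[0]['mask'];mt=env.trace(f,'tray')[0]['mask'];
W=fit(m,0,0,.072);r=cv2.minAreaRect(W.astype(np.float32));print('thali',r)
k=[d['mask'] for d in env.trace(f,'katori')];print([(x.sum(),np.argwhere(x).mean(0)) for x in k])
full=(mt|m)
W=fit(full,0,0,.05);r2=cv2.minAreaRect(W.astype(np.float32));print('tray',r2)
im=f['image'].copy();im[mt]=im[mt]//2+np.array([0,100,0],np.uint8);im[m]=im[m]//2+np.array([0,0,100],np.uint8)
cv2.imwrite('pics/mask.png',cv2.resize(im[90:250,180:390],None,fx=3.5,fy=3.5))
E
python3 a.py
```

```text
thali ((0.6190072894096375, -0.02355942130088806), (0.2022440880537033, 0.27381935715675354), 0.5034930109977722)
[(np.int64(399), array([160.27067669, 243.78195489])), (np.int64(360), array([218.06666667, 169.00555556])), (np.int64(152), array([136.27631579, 178.42763158]))]
tray ((0.6362454295158386, -0.05438646674156189), (0.319078266620636, 0.5487352609634399), 6.869137763977051)
```

```bash
cat > b.py <<'E'
from h import *
f=env.grab_frame('top')
overlay(f,[.637,-.066,np.radians(6)],[.619,-.0235,np.radians(.5)],'ov1.png',(190,90,390,250),4)
E
python3 b.py
```

```text
(no output)
```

View pics/ov1.png

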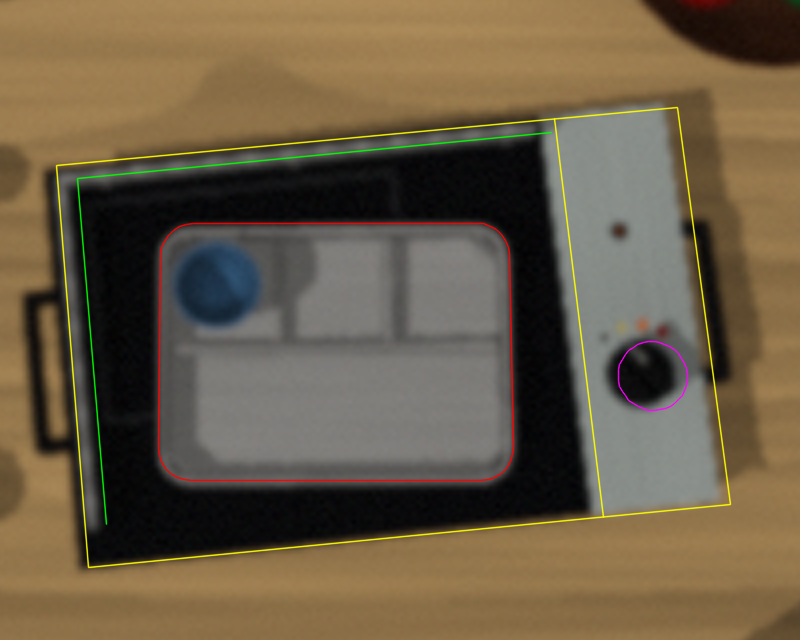

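```bash
cat > b.py <<'E'
from h import *
f=env.grab_frame('top')
uv=np.array([[46,170],[85,568],[720,498],[664,104]])/4+[190,90]
W=unproj(f,uv,.05)[:,:2];print(W)
s=least_squares(lambda p:(tf(p,TR)[:,:2]-W).ravel(),[.637,-.057,.1]);print(s.x,np.degrees(s.x[2]),s.fun*1000)
th=np.degrees(s.x[2])
for q in ([.535,-.03,.3],):
  for y in(th-90,th+90): print(y,env.inverse_kinematics(q,[-90,0,y]))
dg=tf(s.x,[[-.055,-.2,.061]])[0];print(dg)
b=th+np.degrees(.63)
for y in (b,b+180,b-180):
  for d in(0,-74): print(y,d,env.inverse_kinematics(dg,[-90,0,y+d]))
E
python3 b.py
```

```text
[[ 0.76488001  0.20580035]
 [ 0.4495419   0.16669061]
 [ 0.50767    -0.32459442]
 [ 0.82298947 -0.28859905]]
[ 0.63627034 -0.06017563  0.11771724] 6.7447009640334485 [ 0.92164236  1.08514516 -1.52563782  2.61230784 -0.93095847 -2.64232685
  1.53495393 -1.05512616]
-83.25529903596654 [ 14.1414229   10.61741886  -4.41024284   0.         -74.9723383
 172.60327806]
96.74470096403346 [ 14.1414229   10.61741886  -4.41024284   0.         -74.9723383
  -7.39672194]
[ 0.60514009 -0.265251    0.061     ]
42.84104205727531 0 [ -9.67311464  33.54052753  -5.20336301   0.         -51.25610947
 -37.4858433 ]
42.84104205727531 -74 [-9.67311464e+00  3.35405275e+01 -5.20336301e+00 -2.54444375e-14
 -5.12561095e+01 -1.11485843e+02]
222.8410420572753 0 [ -9.67311464  33.54052753  -5.20336301   0.         -51.25610947
 142.5141567 ]
222.8410420572753 -74 [-9.67311464e+00  3.35405275e+01 -5.20336301e+00  2.54444375e-14
 -5.12561095e+01  6.85141567e+01]
-137.1589579427247 0 [ -9.67311464  33.54052753  -5.20336301   0.         -51.25610947
 142.5141567 ]
-137.1589579427247 -74 [-9.67311464e+00  3.35405275e+01 -5.20336301e+00  2.54444375e-14
 -5.12561095e+01  6.85141567e+01]
```

```bash
cat > c.py <<'E'
from h import *
env.goto([.52,-.04,.36],[-90,0,96.7])
f=env.grab_frame('wrist');print(f['position'],f['orientation'],f['fx'],f['D'],env.read_state()['clock'])
overlay(f,[.6363,-.060,.1177],[.617,-.0235,np.radians(.5)],'w1.png',None,1.5)
for n in('thali','katori','dial'):
  print(n,[(round(d['score'],2),[round(float(v),3) for v in d['xyz']]) for d in env.search_frame(f,n)][:4])
E
python3 c.py
```

```text
[ 0.5281771  -0.11377999  0.52251391] [-1.57051735e+01 -4.73858490e-02 -1.73323639e+02] 284.915063028885 [-0.0494889  0.         0.         0.         0.       ] 3.4583
thali [(0.66, [0.61, -0.048, 0.051])]
katori [(0.85, [0.672, 0.068, 0.077])]
dial [(0.84, [0.597, -0.249, 0.061])]
```

View pics/w1.png

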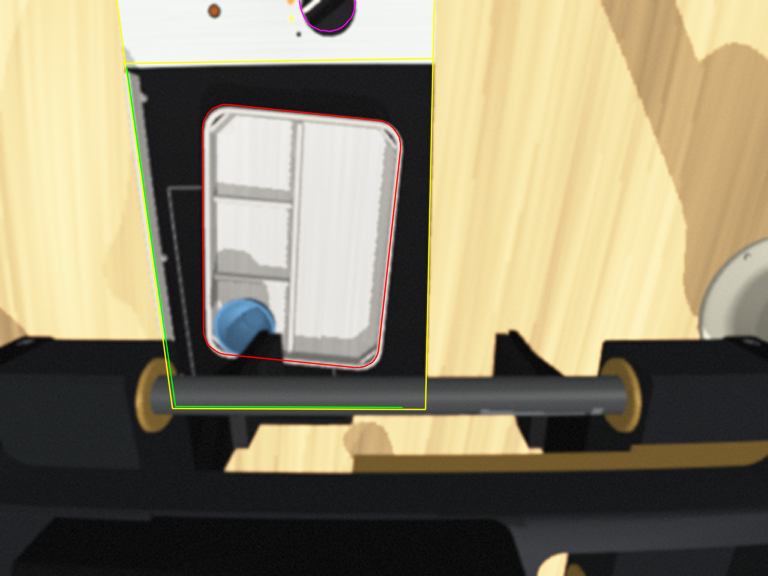

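```bash
cat > d.py <<'E'
from h import *
tray=np.array([.6363,-.060,.1177]);th=np.array([.6175,-.0235,np.radians(.5)])
g=[-.097,0.,0]
p=tf(th,[g])[0];o=[-90,0,90.5]
env.gripper_to(.6)
env.goto([p[0],p[1],.13],o)
print(env.read_state()['force'])
print(env.move_straight([p[0],p[1],.059],rate=.08,force_limit=8))
s=env.read_state();print(s['position'],p,s['force'],s['clock'])
env.gripper_to(0,grasp_force=20)
s=env.read_state();print(s['position'],s['opening']*87,s['force'],s['wrist_torque'],s['clock'])
f=env.grab_frame('wrist');cv2.imwrite('pics/w2.png',f['image'])
f=env.grab_frame('scene');cv2.imwrite('pics/s2.png',cv2.resize(f['image'][140:290,110:320],None,fx=3.5,fy=3.5))
E
python3 d.py
```

```text
[ 1.124832   -0.21687799 -0.08846368]
False
[ 0.52100495 -0.02425848  0.05950003] [ 0.52050369 -0.02434647  0.        ] [-0.40815448  1.02585502 -0.58294897] 6.4417
[ 0.52020505 -0.02439628  0.05888956] 5.599981687912525 [-0.34317342  0.27563138  0.72322804] [0.06318485 0.28991444 0.10393724] 7.2917
```

View pics/s2.png

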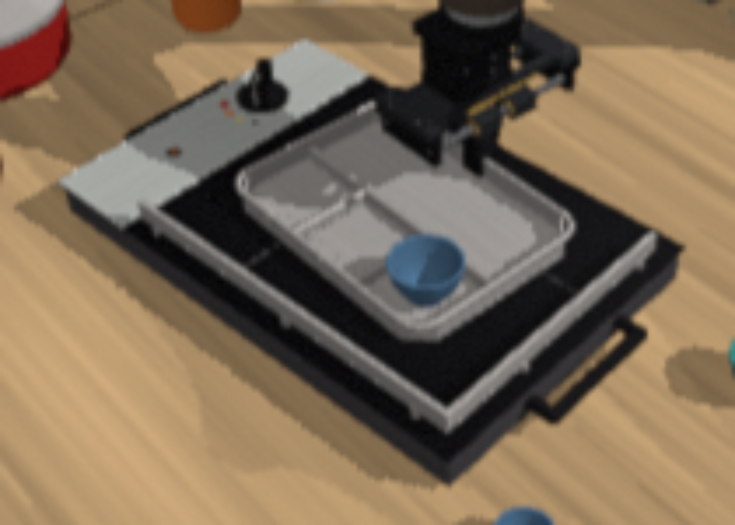

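View pics/w2.png

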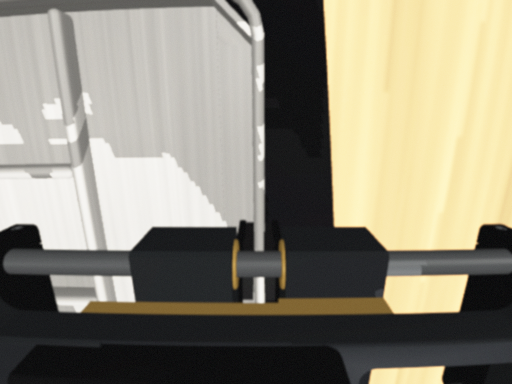

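```bash
cat > e.py <<'E'
from h import *
tray=np.array([.6363,-.060,.1177]);o=[-90,0,90+np.degrees(.1177)]
def T(dx,dy): return tf(tray,[[.04-.097+dx,.095+dy,.059]])[0]
def st(l):
    s=env.read_state();c,n=np.cos(.1177),np.sin(.1177);d=s['position'][:2]-T(0,0)[:2]
    F=s['force'];print(l,'off mm',np.round(1000*np.array([c*d[0]+n*d[1],-n*d[0]+c*d[1]]),1),'z',round(s['position'][2],4),'F',np.round([c*F[0]+n*F[1],-n*F[0]+c*F[1],F[2]],1),'yaw',s['tool_rot'][2],s['clock'])
env.move_straight(T(-.008,-.008),o,rate=.06);st('near')
print(env.move_straight(T(.006,-.008),rate=.02,force_limit=7));st('x')
s=env.read_state()['position'];c,n=np.cos(.1177),np.sin(.1177)
q=s+.016*np.array([-n,c,0]);q[2]=.059
print(env.move_straight(q,rate=.02,force_limit=7));st('y')
f=env.grab_frame('top');overlay(f,tray,None,'t3.png',(190,90,390,250),4)
f=env.grab_frame('scene');cv2.imwrite('pics/s3.png',cv2.resize(f['image'][140:290,110:320],None,fx=3.5,fy=3.5))
E
python3 e.py
```

```text
near off mm [-7.8 -8. ] z 0.0591 F [ 1.   0.3 -1. ] yaw 96.74534354051839 8.5333
True
x off mm [-0.2 -8.1] z 0.0589 F [-1.1 -0.4  5.5] yaw 96.7253821999151 9.0333
True
y off mm [-1.1  4.4] z 0.0589 F [-0.2 -1.6  2.5] yaw 96.68821032925464 9.7083
```

View pics/t3.png

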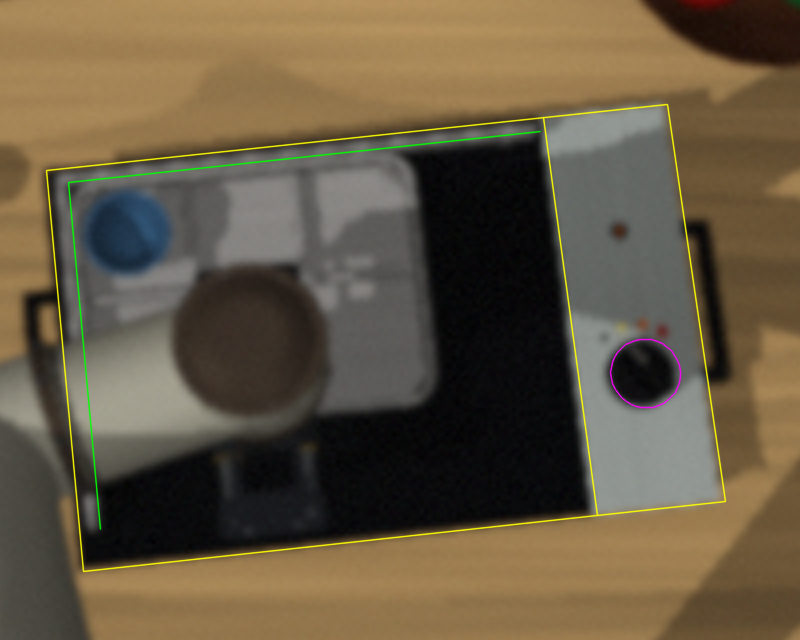

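View pics/s3.png

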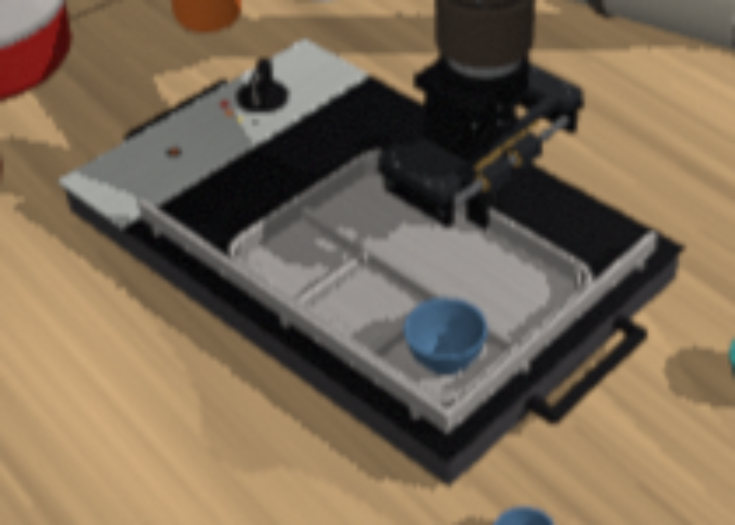

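```bash
cat >> h.py <<'E'
tray=np.array([.6363,-.060,.1177]);c_,n_=np.cos(.1177),np.sin(.1177)
YW=np.degrees(.1177)
def S(x,y,z): return tf(tray,[[.04+x,.095+y,z]])[0]   # seat frame
def st(l):
    s=env.read_state();d=s['position'][:2]-S(0,0,0)[:2];F=s['force']
    print(l,'seat-frame mm',np.round(1000*np.array([c_*d[0]+n_*d[1],-n_*d[0]+c_*d[1]]),1),'z',round(s['position'][2],4),'F',np.round([c_*F[0]+n_*F[1],-n_*F[0]+c_*F[1],F[2]],1),'open',round(s['opening']*87,1),round(s['clock'],2))
E
cat > g.py <<'E'
from h import *
env.gripper_to(.25);st('open')
print(env.move_straight(S(-.075,.004,.059),rate=.03,force_limit=9));st('xpush')
env.move_straight(S(-.100,.004,.059),rate=.05)
env.move_straight(S(-.100,.004,.12),rate=.2)
env.gripper_to(0)
env.goto(S(0,-.175,.12),[-90,0,90+YW])
print(env.move_straight(S(0,-.175,.060),rate=.15,force_limit=8))
print(env.move_straight(S(0,-.135,.060),rate=.03,force_limit=9));st('ypush')
f=env.grab_frame('top');overlay(f,tray,None,'t4.png',(190,90,390,250),4)
f=env.grab_frame('scene');cv2.imwrite('pics/s4.png',cv2.resize(f['image'][140:290,110:320],None,fx=3.5,fy=3.5))
E
python3 g.py
```

```text
open seat-frame mm [-98.8   4. ] z 0.0588 F [ 0.1 -0.1 -0.2] open 21.5 10.43
True
xpush seat-frame mm [-89.7   3.3] z 0.058 F [-0.1 -0.9 -0.2] open 22.0 10.93
False
True
ypush seat-frame mm [-1.000e-01 -1.421e+02] z 0.0598 F [ 0.8 -1.7  1.2] open 0.4 14.87
```

View pics/t4.png

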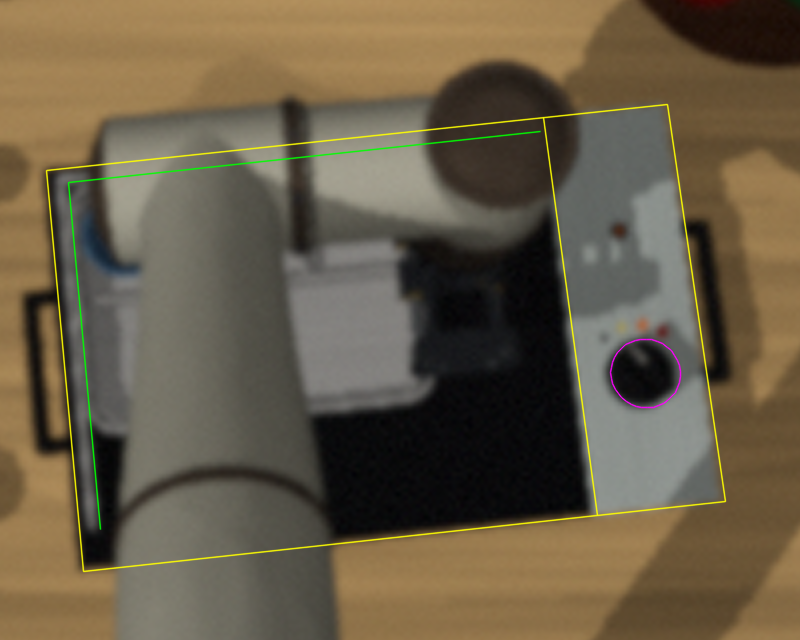

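View pics/s4.png

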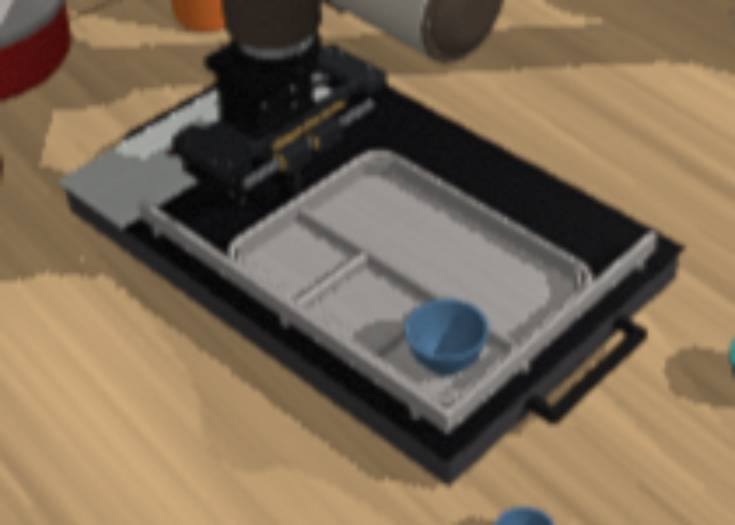

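```bash
cat > i.py <<'E'
from h import *
p=env.read_state()['position']
env.move_straight(S(0,-.155,.060),rate=.08)
env.move_straight(S(0,-.155,.16),rate=.2)
env.goto(S(-.09,-.22,.32),[-90,0,90+YW])
for n,sc in(('wrist',1.5),('top',4),('scene',3.5)):
    f=env.grab_frame(n);cv2.imwrite(f'pics/raw_{n}.png',f['image']);overlay(f,tray,np.r_[S(0,0,0)[:2],tray[2]],f'n5_{n}.png',{'wrist':None,'top':(190,90,390,250),'scene':(110,140,320,290)}[n],sc)
st('')
E
python3 i.py
```

```text
seat-frame mm [ -89.9 -219.1] z 0.3168 F [ 0.2 -0.6  1. ] open 0.5 16.88
```

View pics/n5_wrist.png

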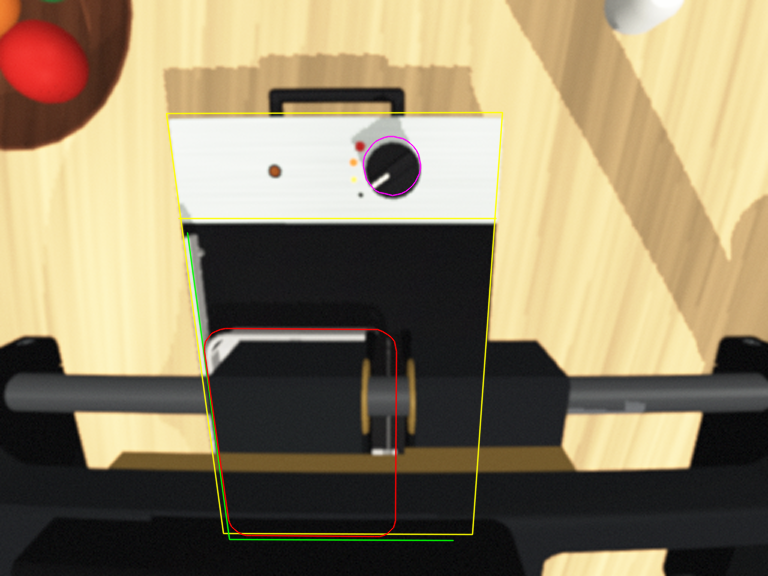

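View pics/n5_top.png

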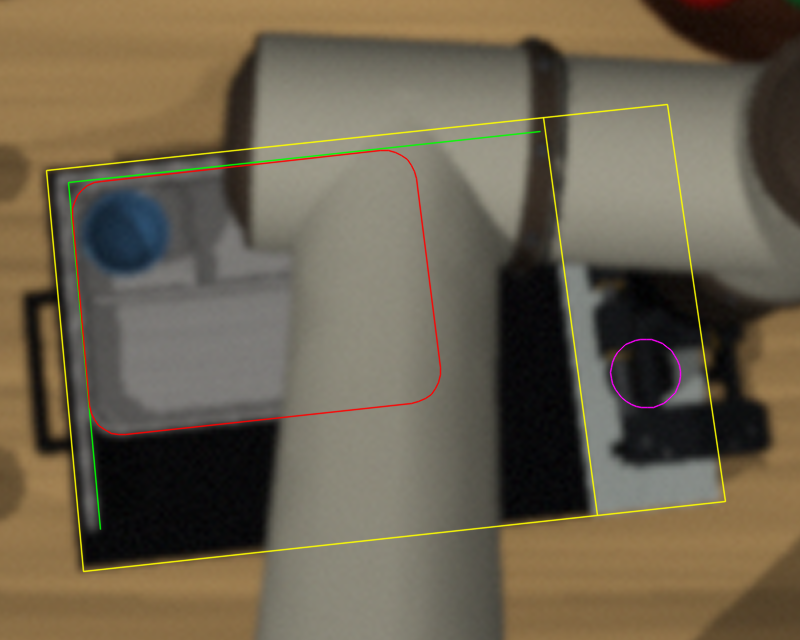

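View pics/n5_scene.png

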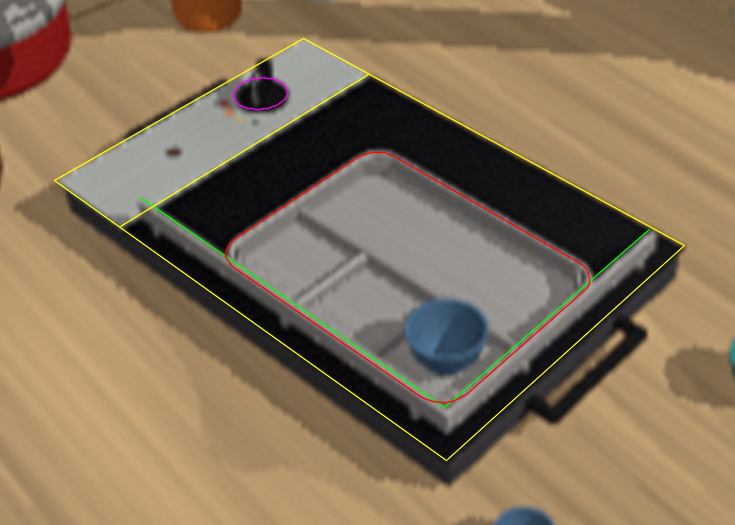

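```bash
cat > j.py <<'E'
from h import *
b=YW+np.degrees(.63)
q=tf(tray,[[-.055,-.1987,.062]])[0]
env.gripper_to(.5)
env.goto([q[0],q[1],.15],[-90,0,b])
f=env.grab_frame('wrist');cv2.imwrite('pics/w6.png',f['image'])
print(env.move_straight(q,rate=.08,force_limit=8));st('down')
env.gripper_to(0,grasp_force=40);st('grip');print(env.read_state()['position']-q,env.read_state()['tool_rot'],env.read_state()['wrist_torque'])
f=env.grab_frame('wrist');cv2.imwrite('pics/w7.png',f['image'])
E
python3 j.py;python3 -c "
import cv2,numpy as np
cv2.imwrite('pics/w67.png',np.hstack([cv2.resize(cv2.imread(f'pics/w{i}.png'),(400,300)) for i in(6,7)]))"
```

```text
False
down seat-frame mm [ -94.5 -293.9] z 0.0628 F [-1.3 -0.7  0.5] open 43.6 19.97
grip seat-frame mm [ -96.7 -292. ] z 0.0618 F [-3.1  4.8  3. ] open 14.1 20.59
[-0.00188245  0.00151087 -0.00020005] [-8.97267100e+01  8.91614389e-02  4.28092461e+01] [ 1.49254917  1.02316256 -0.09843004]
```

View pics/w67.png

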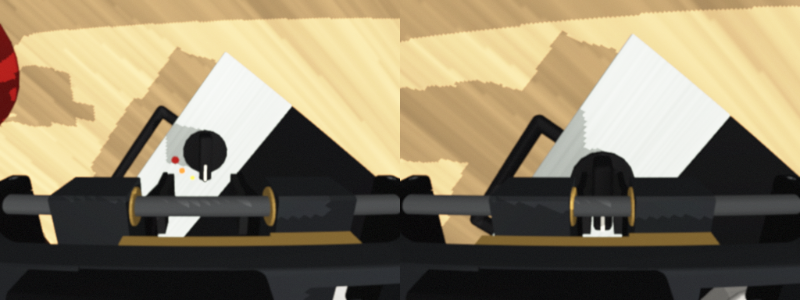

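```bash
cat > k.py <<'E'
from h import *
b=YW+np.degrees(.63)
q=tf(tray,[[-.055,-.1987,.062]])[0]+.0026*np.array([-.68,.73,0])
for d in (0,-12,-24,-36,-48,-60,-68,-74):
    env.move_straight(q,[-90,0,b+d],rate=.05)
    s=env.read_state();print(d,np.round(s['tool_rot'][2]-b,2),np.round(s['wrist_torque'],2),np.round(s['force'],1),round(s['opening']*87,1),round(s['clock'],2))
f=env.grab_frame('wrist');cv2.imwrite('pics/w8.png',f['image'])
for n,cr in(('scene',(110,140,320,290)),('top',(190,90,390,250))):
    f=env.grab_frame(n);overlay(f,None,None,f'n8_{n}.png',cr,3.5)
E
python3 k.py
```

```text
0 -0.02 [-0.42  0.1  -0.06] [ 0.2 -1.  -1.3] 13.6 20.89
-12 -11.85 [-0.23  0.33  0.01] [-1.3 -0.7 -0.7] 13.5 21.25
-24 -23.79 [ 0.05  0.45 -0.05] [-1.3  0.9  0.1] 13.7 21.61
-36 -35.75 [0.55 0.66 0.01] [-2.3  1.2  0.5] 13.9 21.97
-48 -47.75 [ 1.29  0.74 -0.01] [-2.2  4.6  0.3] 13.4 22.32
-60 -59.78 [1.5  0.75 0.11] [-2.7  5.2  0.7] 13.7 22.68
-68 -67.79 [1.64 0.71 0.05] [-2.5  5.7  1.9] 13.8 22.98
-74 -73.77 [1.74 0.67 0.21] [-2.5  6.2  0.9] 13.6 23.23
```

View pics/w8.png

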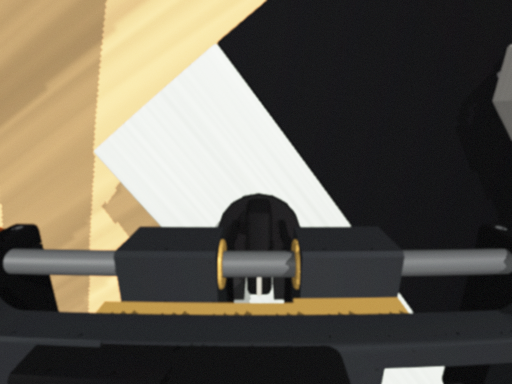

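View pics/n8_scene.png

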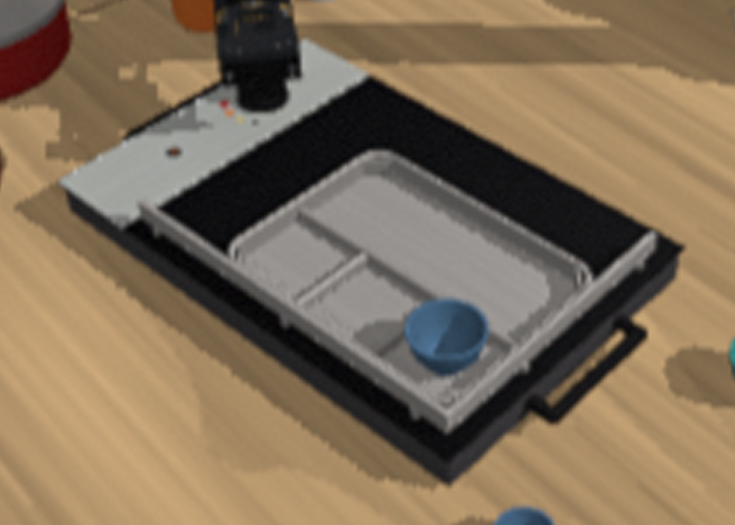

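View pics/n8_top.png

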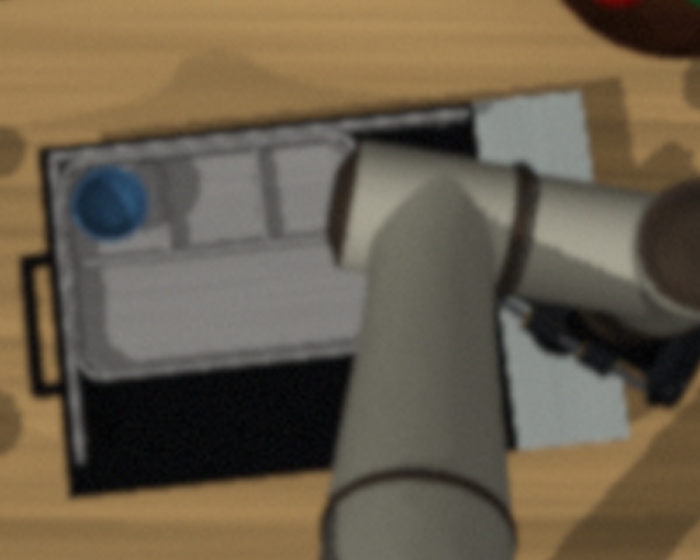

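```bash
cat > l.py <<'E'
from h import *
b=YW+np.degrees(.63)
q=tf(tray,[[-.055,-.1987,.062]])[0]+.0026*np.array([-.68,.73,0])
env.move_straight(q,[-90,0,b-74.7],rate=.05)
env.dwell(.7)
s=env.read_state();print(np.round(s['tool_rot'][2]-b,2),np.round(s['wrist_torque'],2),np.round(s['force'],1),s['opening']*87,s['clock'])
f=env.grab_frame('wrist');cv2.imwrite('pics/w9.png',cv2.resize(f['image'][180:320,180:340],None,fx=4,fy=4,interpolation=cv2.INTER_CUBIC))
E
python3 l.py
```

```text
-74.45 [1.75 0.67 0.23] [-2.1  6.5  2.1] 13.691011448646108 24.3333
```

View pics/w9.png

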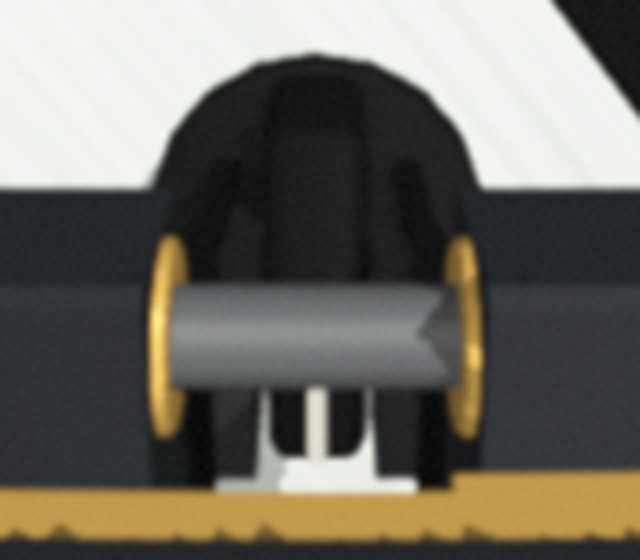

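```bash
python3 -c "
from workcell import env
env.close_job()"
```

```text
the job is handed in; nothing more can be done
```

I slid the thali home against both rails, turned the dial to the red boost mark, and handed the job in with the gripper still holding it there. The robot's clock read about 24 s of the 51 s allowed.

- **Thali:** I gripped it by its front rim and slid it along the glass. I then let go and pushed it separately against the back rail and the left side rail, until the force rose by 9 N each time. The later pictures showed it flush with both rails.
- **Katori:** The larger blue one was already in the back left well, and the last pictures show it still standing there. I did not touch the turquoise one, the small blue one or any of the bystanders.
- **Dial:** It went from off through the first two clicks to about 74.5° (1.30 rad). The third click is at 1.26 and the hard stop at 1.33. After a 0.7 s hold there was a moment on the wrist consistent with the spring. The bar sat square between the fingers in the last wrist picture.

**Disagreements:**
- My picture-based tray position was about 2–3 mm off. The dial pulled the gripper about 2.4 mm sideways as it closed, so I re-centred before turning.
- The right-side push stopped about 2 mm from where I expected. I relied on contact with the rails, not the measured position, for the thali's fit.
- I worked out the dial angle from the gripper's rotation; the dots beside the dial were not used to read it.

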